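Push the thermometer tube home in the reading groove

ROBOT

A 6-joint arm with a two-finger parallel gripper is mounted at the origin on the work surface. World frame = base frame: x ahead of the robot, y to its left, z up, the work surface at z = 0. Lengths are in m, angles in rad, forces in N, time in s.
With the tool pointing down it reaches from about 0.275 to 0.825 m from the base axis. Payload 5.2 kg.
Tool frame: the origin (TCP) lies midway between the tips of the shut fingers; the grasp point (between the pads) lies ctrl.grip_depth behind it (ctrl.grip_depth is the distance from the TCP to the grasp point, in m); z points along the fingers, y is the line along which they close (so a half turn about z gives the same grasp; the last joint's range is limited). The gripper opens to 93 mm and grips with 3 to 60 N. Pads are 15 mm wide; open, the fingers measure 128 mm over their backs; the gripper's body (75 mm by 188 mm) begins 65 mm behind the grasp point.
Start: joints at [-1.335, 0.259, 1.535, -0, 1.348, -0.203], TCP at [0.234, -0.498, 0.187] pointing down, gripper open.
Joint ranges: [-3.14, 3.14], [-0.91, 2.08], [0.19, 2.58], [-1.22, 4.36], [0.22, 2.71], [-3.12, 3.12]. Speed limits (rad/s): [2.57, 2.57, 3.14, 3.14, 3.14, 3.14].

INTERFACE

Orientations are given as a unit quaternion [w, x, y, z].
In Python, from bench import monitor, vision, job, ctrl gives the robot as it stands. The module is installed in compiled form; this text tells all that it offers.
- The arm moves only by the tool arm_command, never from a script. Its argument "steps" is one flat list of numbers, 6 for each row, row after row: the shift along the world's x, y, z in m, then the turn, a rotation vector about the world's x, y, z in rad. A call has 1 to 20 rows; each row shifts and turns the commanded pose from where the row before left it; what a row does not reach is not made up. A row lasts 1/12 s, in which the tool goes at most 41.7 mm and 7.16 degrees, less where a joint would pass 70% of its speed; a pose out of reach is approached as far as the arm can. A call is refused whole if a number of a shift passes 0.0417 or a number of a turn 0.125, either way. A call with a gripper value outside its range is refused whole. "jaw" is the opening, from -1 (shut) to 1 (fully open), set as the call begins (left out, the last holds). The fingers move at their own pace and stop on an object; the grip force is fixed at half the most. Time passes only in rows, so rows that do not move let the fingers close. It gives the time, the measured TCP pose, the force, the opening and the grip force at its end, in the units of the state.
- monitor.get_obs(): the state, without advancing time (a new reading comes with each control period).
- vision.get_image(name): name is "side" or "top" or "wrist"; returns a dict with "pixels" (400x640x3 uint8, red, green, blue), "fx", "fy", "cx", "cy" (pixels), "world_from_camera" (4x4, takes a point from camera to world coordinates). Camera axes: x right, y up, looking along -z (the intrinsics and any distortion apply to the point x, -y, -z); pixel columns grow to the right and rows downward; lengths in m; the calibration is good to about 2 mm. A picture is of the moment at which its call begins. There is no depth.
- job.hand_in(): hands the job in; it is judged then, once.
Trained networks look in a picture, given as the dict that the camera call returned (one of the last four; its "shot" number tells which), for a name from the list of things; names that differ only in an ending like _2 or _b are one class to them, and where a whole thing is asked for, a point or a joint stands for the part that bears it (a point fixed in the world has none). Each returns a list of dicts, best first, with "conf" (0 to 1); they miss things now and then, are a little off and sometimes report something else, mostly with a low value. They report only what shows in the picture. A call takes as long as a camera call.
- vision.boxes_of(target, picture): "bbox" ([left, top, right, bottom] in pixels, round what is visible of it).
- vision.trace(target, picture): "mask" (400x640 bool, what is visible of it) and "bbox" ([left, top, right, bottom] in pixels, round what is visible of it).
- vision.tip_of(target, picture): "position" ([column, row] in pixels: a listed point, or the origin of a listed thing).
The state is a dict: "clock": time; "joint_pos": joint angles; "qvel": joint speeds; "joint_torque": joint torques, N m; "position": TCP position; "ee_rot": TCP orientation; "contact_force": force on the tool from outside, world axes, zero at the start; "torque": the same for the moment, N m; "opening": opening from 0.0 (shut) to 1.0 (fully open); "grip_force": force on a finger pad.
Only numpy, scipy, OpenCV 4.12 (cv2) and the standard library are available. Lean on these libraries where they do the work, as an engineer would, in place of code of your own. Each camera call takes 0.05 s, during which the arm holds its last target. There are 200 camera calls.

TASK

Lift the white tray off the stack, take out the thermometer tube that lies under it, lay the tube in the open part of the stand's V-groove with its red cap away from the end stop, and let go; then push it along the groove, under the clear pane, until its plain end touches the stop. Put the white tray squarely back on the grey rack. There is glass in the tube, so never let it fall to the table, and leave the jar, funnel, pill box and teaspoon where they are.

Things in the scene. Friction and masses are not known exactly. Their poses are not given: they have to be found in the camera images.
- tube_center (a point): Centre of the loose thermometer tube: a steel cylinder 120 mm long, 18 mm in diameter, about 70 g. Its x axis runs along it towards the plain closed end; the last 28 mm at the -x end are a red cap of the same diameter. At the start it lies in the grey rack under the white tray, its axis 28 mm above the table, parallel to the rack's x, centred within 3 mm.
- tube_closed_end (a point): Middle of the tube's plain closed end face, 60 mm along +x from the tube's centre; same axes.
- tray_handle (a point): Grip point on the white tray's blue handle, 35 mm above the tray's underside. The loose tray is a plate 170 (x) by 90 mm (y), 5 mm thick, rim up to 11 mm, about 160 g. The handle is an upright bar in its middle, 70 mm along x, 14 mm thick in y, up to 51 mm above the underside. The tray rests flat and loose on the rack's end blocks, with nothing to locate it.
- rack_top (a point): Middle of the rack's top, 44 mm above the table, where the middle of the tray's underside belongs, the tray's x along the rack's x. z is up.
- rack: The fixed grey rack, origin under its middle at table height. Base 170 (x) by 90 (y) by 6 mm; a 14 mm thick end block across each end, 44 mm high; long sides open. The tube lies along x in two V saddles, each 10 mm wide in x, 45 mm either side of the middle, so the tube's middle 80 mm is free at both sides and below (22 mm down to the base).
- groove_stop (a point): Point on the end stop's face, on the line where the tube's axis lies when it rests in the groove, 60 mm above the table. Axes: +x level along the groove, into the stop (roughly away from the robot), +y level, to the left, z up. The stop is a dark steel plate 40 mm wide and 12 mm thick, its top 20 mm above this point.
- stand: The fixed reading stand, origin under the groove line at table height, 140 mm from the stop; axes as groove_stop. Base plate 22 mm high, from 35 mm right (-y) to 87 mm left of the groove line, 310 mm long. The 90 degree aluminium V-groove has wall tops 3 mm below the tube's axis line, 10 to 14 mm either side; it runs 0 to 205 mm and again 255 to 290 mm from the stop.
- groove_gap (a point): Point on the groove line over the middle of the gap in the groove, 230 mm from the stop; axes as groove_stop. The gap is 50 mm long and open 38 mm below the line, down to the base plate: room for fingers laying the tube down. A tube laid with its centre 220 mm from the stop (10 mm to the stop's side of this point) bridges it and is clear of the pane.
- pane_edge (a point): Middle of the lower right-hand edge of the clear pane, 58 mm above the groove line and 14 mm to the right (-y) of it; axes as groove_stop. The pane, 6 mm thick, roofs the groove from the stop to 145 mm from it; it reaches 96 mm to the left from this edge, where two 12 mm posts, 75 mm left of the groove line, carry it. Its right side is open.
- jar_center (a point): Centre (43 mm up) of a loose white ceramic jar with clip-on lid, 76 mm in diameter, 86 mm high. Leave alone.
- funnel_center (a point): Axis, 40 mm up, of a loose green plastic funnel standing mouth down, 86 mm in diameter, 95 mm high. Leave alone.
- pillbox_center (a point): Centre (20 mm up) of a loose grey pill box, 85 by 60 by 40 mm, its white tray shut. Leave alone.
- teaspoon_grip (a point): Point on the handle of a loose steel teaspoon, 150 mm long, lying on the table with the handle towards its own -x. Leave alone.

How it is judged:
On the way, in this order (a step that is already met when the one before it is completed fails the run):
1. the white tray is lifted off: its handle is more than 60 mm from where it stood (distance of tray_handle from where it was at the start of the episode above 0.06 m), for 0.1 s.
2. the tube lies in the groove, let go, its plain end still more than 50 mm short of the stop (y of tube_center in the frame of groove_stop between -0.004 and 0.004 m and z of tube_center in the frame of groove_stop between -0.004 and 0.004 m and angle between the x axis of tube_center and the x axis of groove_stop, either way round below 0.06 rad and contact force between the fingers and tube below 0.05 N and x of tube_closed_end in the frame of groove_stop between -0.25 and -0.05 m), for 0.2 s.
3. the tube's plain end touches the stop (y of tube_center in the frame of groove_stop between -0.004 and 0.004 m and z of tube_center in the frame of groove_stop between -0.004 and 0.004 m and angle between the x axis of tube_center and the x axis of groove_stop, either way round below 0.06 rad and x of tube_closed_end in the frame of groove_stop between -0.0025 and 0.003 m), for 0.2 s.
At the end, for the whole second after the job is handed in: The tube rests in the V-groove (axis within 4 mm and 0.06 rad of the groove line), its plain end within 2.5 mm of the stop, red cap away from it; the white tray lies flat on the rack, within 12 mm in x and y and 0.12 rad of square (either way round); both released and at rest (all of step 3 and contact force between the fingers and tube below 0.05 N and x of tray_handle in the frame of rack_top between -0.012 and 0.012 m and y of tray_handle in the frame of rack_top between -0.012 and 0.012 m and z of tray_handle in the frame of rack_top between 0.032 and 0.038 m and angle between the x axis of tray_handle and the x axis of rack_top, either way round below 0.12 rad and angle between tray_handle's own z axis and vertical below 0.06 rad and linear speed of each of tube, tray below 0.02 m/s); the robot touches nothing.
It fails at once if a bystander (jar) is moved more than 20 mm (distance of jar_center from where it was at the start of the episode above 0.02 m).
It fails at once if a bystander (funnel) is moved more than 20 mm (distance of funnel_center from where it was at the start of the episode above 0.02 m).
It fails at once if a bystander (pill box) is moved more than 20 mm (distance of pillbox_center from where it was at the start of the episode above 0.02 m).
It fails at once if a bystander (teaspoon) is moved more than 20 mm (distance of teaspoon_grip from where it was at the start of the episode above 0.02 m).
It fails at once if the tube falls to the table (height (world z) of tube_center below 0.014 m).
It also fails if it takes over 67 s, if anything falls off the work surface, if the arm or the gripper's body presses on something with over 40 N, if the wrist force passes 120 N, or if a joint passes its speed limit or range.

## Working session

There is one attempt and no reset: what is moved stays moved. The work goes in short steps, Python scripts to look and compute and a tool call to move; the robot and the scene stay as the last step left them, time stands still between calls to the robot, and variables do not carry over. Pictures are saved under pics/ and viewed, at most 10 in all, crops included, and the job is handed in when it is done.

Besides the shell and the picture viewer there is one more tool, called in YAML: its name, and indented under it one key for each argument. arm_command: Moves the arm, as the interface text tells. Its arguments: {"type":"object","properties":{"steps":{"type":"array"},"jaw":{"type":"number"}},"required":["steps"]}

```bash
mkdir -p pics
cat > h.py <<'E'
import numpy as np, cv2
from bench import monitor, vision, job, ctrl
def ray(im,p):
    T=np.array(im["world_from_camera"]); d=np.array([(p[0]-im["cx"])/im["fx"],-(p[1]-im["cy"])/im["fy"],-1.])
    return T[:3,3],T[:3,:3]@d/np.linalg.norm(d)
def atz(im,p,z):
    o,d=ray(im,p); return o+d*(z-o[2])/d[2]
def tri(L):
    A=np.zeros((3,3));b=np.zeros(3)
    for im,p in L:
        o,d=ray(im,p);P=np.eye(3)-np.outer(d,d);A+=P;b+=P@o
    x=np.linalg.solve(A,b)
    r=[np.linalg.norm(np.cross(x-ray(im,p)[0],ray(im,p)[1])) for im,p in L]
    return x,max(r)
def proj(im,X):
    T=np.linalg.inv(np.array(im["world_from_camera"])); c=T[:3,:3]@X+T[:3,3]
    return np.array([im["cx"]-im["fx"]*c[0]/c[2],im["cy"]+im["fy"]*c[1]/c[2]])
def save(im,n): cv2.imwrite("pics/"+n,cv2.cvtColor(im["pixels"],cv2.COLOR_RGB2BGR))
np.set_printoptions(precision=4,suppress=True)
E
python3 - <<'E'
from h import *
print(ctrl.grip_depth, monitor.get_obs())
S=vision.get_image("side");T=vision.get_image("top")
save(S,"s0.png");save(T,"t0.png")
print([k for k in S], S["fx"],T["world_from_camera"])
Z=dict(tray_handle=.079,rack_top=.044,groove_stop=.06,groove_gap=.06,pane_edge=.118,rack=0,stand=0,jar_center=.043,funnel_center=.04,pillbox_center=.02,teaspoon_grip=.005)
for n,z in Z.items():
    a=vision.tip_of(n,S);b=vision.tip_of(n,T)
    print(n,[(x["position"],round(x["conf"],2)) for x in a[:2]],[(x["position"],round(x["conf"],2)) for x in b[:2]])
    if b: print("  top@z",atz(T,b[0]["position"],z))
    if a: print("  side@z",atz(S,a[0]["position"],z))
    if a and b: print("  tri",*tri([(S,a[0]["position"]),(T,b[0]["position"])]))
E
```

```text
0.0188 {'clock': 0.0, 'joint_pos': array([-1.3348,  0.2594,  1.536 , -0.    ,  1.348 , -0.2028]), 'qvel': array([-0.001 , -0.    ,  0.0004,  0.0006,  0.0011, -0.0006]), 'joint_torque': array([  0.0019, -43.7294, -28.4001,   0.0721,   0.0414,  -0.0001]), 'position': array([ 0.2335, -0.4973,  0.1862]), 'ee_rot': array([-0.0009,  0.976 ,  0.2176, -0.    ]), 'contact_force': array([ 0.5379, -0.5203,  0.2316]), 'torque': array([0.0025, 0.0415, 0.0097]), 'grip_force': 0.0, 'opening': 1.004271945088516}
['pixels', 'fx', 'fy', 'cx', 'cy', 'world_from_camera', 'shot'] 368.8400395409957 [[ 0.014   0.9888 -0.1489  0.4591]
 [-0.9998  0.0159  0.0118 -0.0391]
 [ 0.0141  0.1487  0.9888  0.8655]
 [ 0.      0.      0.      1.    ]]
tray_handle [] [([439.6, 220.3], 0.85)]
  top@z [ 0.5429 -0.2866  0.079 ]
rack_top [([351.0, 182.6], 0.77), ([311.9, 176.9], 0.47)] []
  side@z [ 0.5502 -0.2779  0.044 ]
groove_stop [([275.8, 193.5], 0.23)] [([203.8, 149.0], 0.83)]
  top@z [0.6931 0.2186 0.06  ]
  side@z [ 0.7264 -0.1052  0.06  ]
  tri [0.6147 0.1532 0.2294] 0.029185990937747205
groove_gap [([314.2, 299.8]
[... 769 characters left out ...]
1332  0.043 ]
  side@z [ 0.4322 -0.1297  0.043 ]
  tri [ 0.4284 -0.1323  0.0422] 0.004278840489471023
funnel_center [([279.6, 195.5], 0.58)] [([362.2, 138.9], 0.9)]
  top@z [ 0.7288 -0.1292  0.04  ]
  side@z [ 0.7276 -0.1298  0.04  ]
  tri [ 0.7281 -0.1294  0.0403] 0.0006619568512473184
pillbox_center [([354.4, 250.9], 0.74), ([279.7, 195.3], 0.53)] [([296.7, 260.6], 0.93)]
  top@z [0.4554 0.0128 0.02  ]
  side@z [0.4497 0.0211 0.02  ]
  tri [0.4537 0.0128 0.013 ] 0.0017542588314058405
teaspoon_grip [([309.7, 179.9], 0.43)] [([451.6, 155.2], 0.76), ([296.4, 261.6], 0.27)]
  top@z [ 0.7045 -0.3429  0.005 ]
  side@z [ 0.7084 -0.3186  0.005 ]
  tri [ 0.7145 -0.3471 -0.0108] 0.005521987137150275
```

View pics/t0.png

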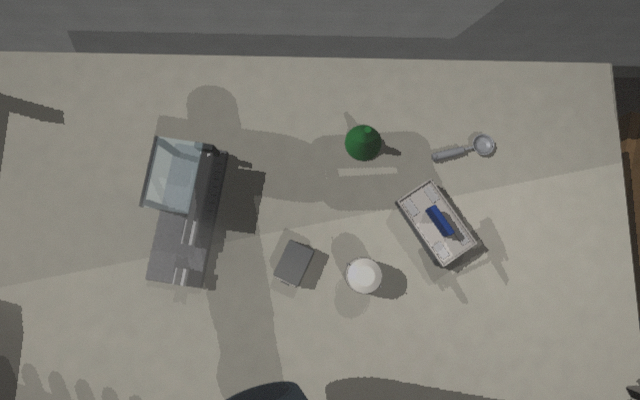

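View pics/s0.png

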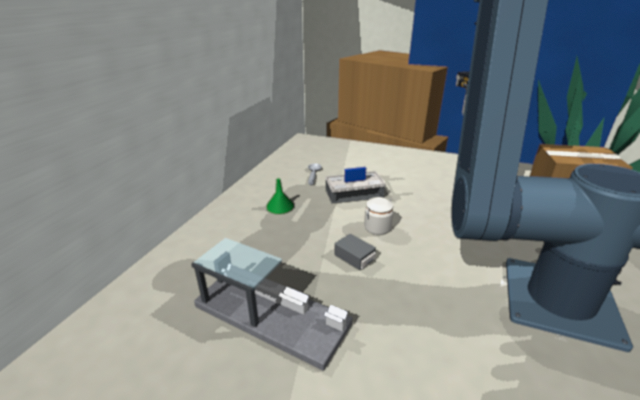

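The top view shows the tray and rack at about (438,225), with the blue handle tilted about 33° in the world. The stand is at about (190,215) with its stop at the far end. The pill box is at (295,262), the jar at (364,276), the funnel at (362,142) and the spoon at (465,150). The side view agrees, so I'll get the angles next.

Run:
```python
from h import *
T=vision.get_image("top")
for n,z in (("tray_handle",.055),("rack",.044)):
    m=vision.trace(n,T)
    if not m: print(n,"none");continue
    c=max(cv2.findContours(m[0]["mask"].astype(np.uint8),0,1)[0],key=len)[:,0,:]
    P=np.array([atz(T,p,z)[:2] for p in c]).astype(np.float32)*1000
    print(n,m[0]["conf"],cv2.minAreaRect(P))
px=T["pixels"].astype(int);b=(px[...,2]>px[...,0]*1.6+15)
b[:195]=0;b[250:]=0;b[:,:415]=0;b[:,465:]=0
ys,xs=np.nonzero(b)
P=np.array([atz(T,(x,y),.09)[:2] for x,y in zip(xs,ys)]).astype(np.float32)
print(len(P),P.mean(0),cv2.minAreaRect(P*1000))
```

```text
tray_handle 0.88 ((542.212158203125, -285.3621826171875), (170.09036254882812, 93.86253356933594), 34.21934127807617)
rack 0.52 ((484.37237548828125, -266.80242919921875), (85.90621185302734, 8.502456665039062), 33.23775863647461)
203 [ 0.5433 -0.287 ] ((541.2470703125, -284.23980712890625), (67.75518798828125, 20.337533950805664), 35.940547943115234)
```

arm_command:
  steps: [0.031,0.021,0.002,0,0,0.016,0.031,0.021,0.002,0,0,0.016,0.031,0.021,0.002,0,0,0.016,0.031,0.021,0.002,0,0,0.016,0.031,0.021,0.002,0,0,0.016,0.031,0.021,0.002,0,0,0.016,0.031,0.021,0.002,0,0,0.016,0.031,0.021,0.002,0,0,0.016,0.031,0.021,0.002,0,0,0.016,0.031,0.021,0.002,0,0,0.016,0,0,0,0,0,0,0,0,0,0,0,0]
  jaw: 1

```text
clock: 2.35
position: [0.545, -0.2863, 0.2068]
ee_rot: [-0.0, 0.955, 0.297, -0.0]
contact_force: [-0.7, -0.8, -0.2]
opening: 1.001
grip_force: 0.0
```

```bash
cat >> h.py <<'E'
def st():
    o=monitor.get_obs(); from scipy.spatial.transform import Rotation as R
    q=o["ee_rot"]; M=R.from_quat([q[1],q[2],q[3],q[0]]).as_matrix()
    print("t",o["clock"],"p",o["position"],"xang",np.degrees(np.arctan2(M[1,0],M[0,0])),"z",M[:,2],"F",o["contact_force"],"op",o["opening"],"g",o["grip_force"],"q",o["joint_pos"]); return o,M
E
python3 - <<'E'
from h import *
st()
W=vision.get_image("wrist");T=vision.get_image("top");save(W,"w1.png")
for n,z in (("tray_handle",.079),("rack_top",.044)):
    L=[]
    for im in (W,T):
        a=vision.tip_of(n,im)
        if a: print(n,a[0]["position"],a[0]["conf"],atz(im,a[0]["position"],z));L.append((im,a[0]["position"]))
    if len(L)>1: print(tri(L))
m=vision.trace("tray_handle",W)
for k in m[:1]:
    c=max(cv2.findContours(k["mask"].astype(np.uint8),0,1)[0],key=len)[:,0,:]
    print(k["bbox"],k["conf"],cv2.minAreaRect(np.array([atz(W,p,.055)[:2] for p in c]).astype(np.float32)*1000))
E
```

```text
t 2.35 p [ 0.545  -0.2863  0.2068] xang 34.522375951834846 z [-0.0002  0.0001 -1.    ] F [-0.6513 -0.8027 -0.1971] op 1.0009684397070628 g 0.0 q [-0.6646  0.3662  1.3359 -0.0001  1.4397  0.3036]
tray_handle [315.9, 186.5] 0.61 [ 0.5454 -0.2895  0.079 ]
tray_handle [440.0, 221.4] 0.96 [ 0.5406 -0.2874  0.079 ]
(array([ 0.5422, -0.2919,  0.0641]), np.float64(0.0002197088221866582))
rack_top [184.3, 257.1] 0.53 [0.4595 0.2504 0.044 ]
[272.6, 104.9, 355.1, 250.3] 0.65 ((542.9873657226562, -287.2031555175781), (169.59605407714844, 90.90309143066406), 34.793941497802734)
```

View pics/w1.png

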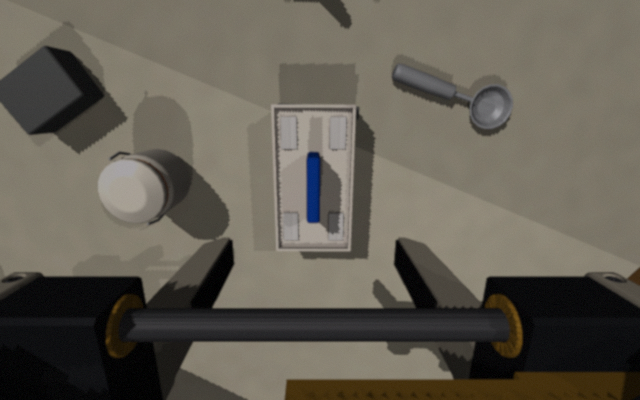

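The wrist view shows the tray square to the tool, with the handle at (314,187). The tray centre is (0.543, -0.287) at 34.6°. I'll go down and grip it.

arm_command:
  steps: [-0.002,-0.001,-0.036,0,0,0,0,0,-0.036,0,0,0,0,0,-0.036,0,0,0,0,0,-0.025,0,0,0,0,0,-0.011,0,0,0,0,0,0,0,0,0,0,0,0,0,0,0]
  jaw: 1

```text
clock: 3.28
position: [0.5418, -0.2896, 0.0637]
ee_rot: [0.0, 0.956, 0.295, 0.0]
contact_force: [0.2, -0.0, 0.4]
opening: 1.003
grip_force: 0.0
```

arm_command:
  steps: [0,0,0,0,0,0,0,0,0,0,0,0,0,0,0,0,0,0,0,0,0,0,0,0,0,0,0,0,0,0,0,0,0,0,0,0,0,0,0,0,0,0,0,0,0,0,0,0,0,0,0,0,0,0]
  jaw: -1

```text
clock: 4.03
position: [0.5417, -0.2888, 0.063]
ee_rot: [-0.0, 0.956, 0.295, -0.0]
contact_force: [0.8, 0.0, 1.0]
opening: 0.403
grip_force: 0.0
```

arm_command:
  steps: [0,0,0,0,0,0,0,0,0,0,0,0,0,0,0,0,0,0,0,0,0,0,0,0,0,0,0,0,0,0,0,0,0,0,0,0,0,0,0,0,0,0]

```text
clock: 4.62
position: [0.5421, -0.2892, 0.0637]
ee_rot: [0.0, 0.956, 0.295, 0.0]
contact_force: [0.1, 0.2, 5.2]
opening: 0.004
grip_force: 2.6
```

arm_command:
  steps: [0,0,0.01,0,0,0,0,0,0.02,0,0,0,0,0,0.03,0,0,0,0,0,0.03,0,0,0,0,0,0.02,0,0,0,0,0,0,0,0,0]

```text
clock: 5.12
position: [0.5439, -0.2907, 0.1788]
ee_rot: [0.004, 0.955, 0.295, 0.003]
contact_force: [-0.2, -0.5, 0.9]
opening: 0.006
grip_force: 0.0
```

Run:
```python
from h import *
st()
W=vision.get_image("wrist");T=vision.get_image("top")
I=np.hstack([W["pixels"][:,60:460],cv2.resize(T["pixels"][150:300,340:540],(400,300))[:,:].repeat(1,0) if 0 else np.vstack([cv2.resize(T["pixels"][150:300,340:540],(400,300)),np.zeros((100,400,3),np.uint8)])])
cv2.imwrite("pics/c2.png",I[...,::-1])
o,M=st()
print(proj(W,o["position"]),proj(T,o["position"]),np.array(W["world_from_camera"]))
for n,z in (("tray_handle",.079),):
    for im in (W,T):
        a=vision.tip_of(n,im)
        if a: print(n,a[0]["position"],a[0]["conf"],atz(im,a[0]["position"],z))
```

```text
t 5.1167 p [ 0.5439 -0.2907  0.1788] xang 34.314695085797865 z [ 0.0071 -0.0057 -1.    ] F [-0.1871 -0.4804  0.8989] op 0.006266639615096775 g 0.0 q [-0.6714  0.3772  1.3879 -0.      1.3675  0.3006]
t 5.2167 p [ 0.5419 -0.2891  0.1738] xang 34.30601431457372 z [ 0.0012 -0.001  -1.    ] F [ 0.0142 -0.2548 -1.4438] op 0.0024813698224012367 g 0.0 q [-0.6714  0.381   1.3946 -0.0001  1.3645  0.3006]
[309.2988 228.8017] [456.9554 215.6519] [[ 0.5627  0.7937  0.231   0.6086]
 [-0.8266  0.5375  0.1666 -0.2453]
 [ 0.0081 -0.2847  0.9586  0.3764]
 [ 0.      0.      0.      1.    ]]
tray_handle [309.8, 189.4] 0.97 [ 0.5449 -0.287   0.079 ]
tray_handle [437.6, 221.4] 0.77 [ 0.5405 -0.2823  0.079 ]
```

View pics/c2.png

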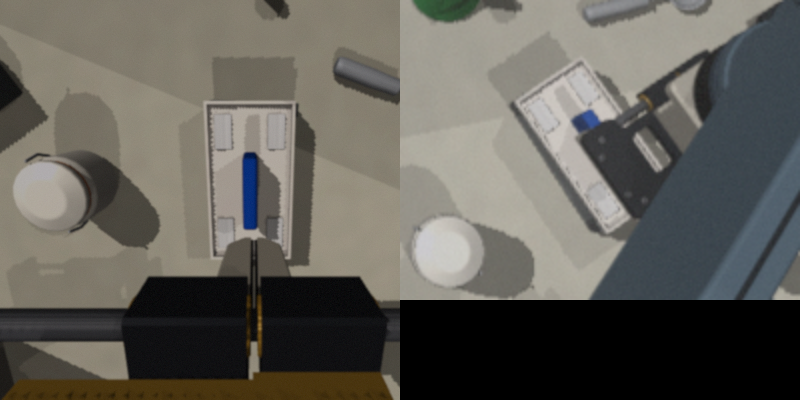

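The jaws shut on nothing, and the tray hasn't moved: handle at (250,190), fingertips at (253,238) in the left crop. I'll open, go down again and look from there.

arm_command:
  steps: [0,0,0,0,0,0,0,0,0,0,0,0,0,0,0,0,0,0,0,0,0,0,0,0,0,0,0,0,0,0,0,0,0,0,0,0,0,0,-0.036,0,0,0,0,0,-0.036,0,0,0,0,0,-0.036,0,0,0,0,0,0,0,0,0,0,0,0,0,0,0]
  jaw: 1

```text
clock: 6.23
position: [0.5404, -0.2879, 0.0636]
ee_rot: [-0.002, 0.956, 0.295, -0.001]
contact_force: [0.7, -0.3, 0.7]
opening: 0.742
grip_force: 0.0
```

Run:
```python
from h import *
o,M=st()
W=vision.get_image("wrist");S=vision.get_image("side")
p=o["position"];print(W["fx"],W["fy"],W["cx"],W["cy"],proj(W,p),proj(S,p),proj(S,np.array([.543,-.287,.079])))
a=cv2.resize(S["pixels"][120:240,280:440],(400,300))
I=np.hstack([W["pixels"][:,120:520],np.vstack([a,np.zeros((100,400,3),np.uint8)])])
cv2.imwrite("pics/c3.png",I[...,::-1])
```

```text
t 6.2333 p [ 0.5404 -0.2879  0.0636] xang 34.3064748814533 z [-0.0037  0.003  -1.    ] F [ 0.7381 -0.3206  0.7407] op 0.7420563220101377 g 0.0 q [-0.6714  0.4739  1.5348  0.      1.1376  0.3006]
315.3037407358237 315.3037407358237 313.6224486139438 201.40294069743254 [312.8617 230.3044] [355.1749 176.1973] [354.5304 171.7552]
```

View pics/c3.png

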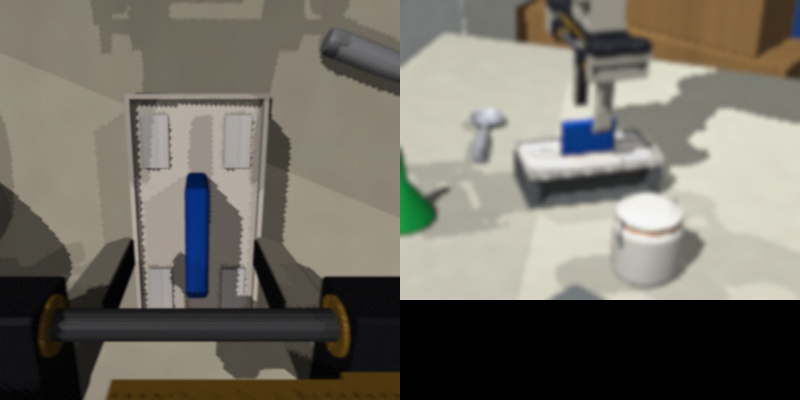

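Run:
```python
from h import *
o,M=st()
W=vision.get_image("wrist");S=vision.get_image("side")
p=o["position"];
for h in (0,.01,.02,.03,.04,.05):
    q=p-M[:,2]*h
    w=o["opening"]*.0465
    print(h,proj(W,q),proj(W,q+M[:,1]*w),proj(W,q-M[:,1]*w),"side",proj(S,q+M[:,1]*w),proj(S,q-M[:,1]*w))
I=np.hstack([cv2.resize(W["pixels"][215:315,200:300],(400,400)),cv2.resize(S["pixels"][140:190,335:385],(400,400))])
cv2.imwrite("pics/c4.png",I[...,::-1])
```

```text
t 6.3333 p [ 0.543  -0.2899  0.0672] xang 34.30673482299421 z [ 0.0025 -0.0019 -1.    ] F [0.6845 0.5104 0.8367] op 0.8310574490232874 g 0.0 q [-0.6714  0.4705  1.5305  0.      1.1375  0.3006]
0 [312.9018 230.3474] [370.401  230.2972] [255.4196 230.3977] side [350.9221 169.5208] [358.5233 180.2827]
0.01 [312.8598 236.193 ] [373.0811 236.1413] [252.6572 236.2447] side [351.0602 166.7076] [358.7045 177.3578]
0.02 [312.8136 242.6195] [376.0276 242.5663] [249.6203 242.6727] side [351.1995 163.8695] [358.8874 174.4056]
0.03 [312.7626 249.718 ] [379.2822 249.6632] [246.2659 249.7728] side [351.3401 161.0064] [359.0721 171.4258]
0.04 [312.706  257.5997] [382.8959 257.5433] [242.5415 257.656 ] side [351.4818 158.1179] [359.2584 168.4179]
0.05 [312.6427 266.4018] [386.9318 266.3437] [238.3822 266.4597] side [351.6249 155.2036] [359.4466 165.3817]
```

View pics/c4.png

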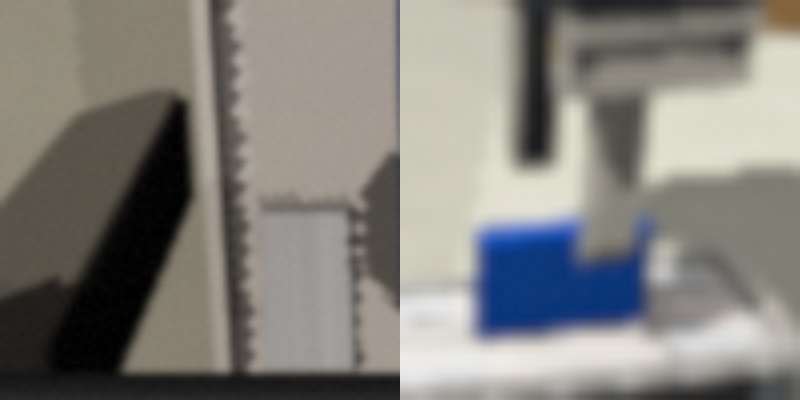

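The fingertips show at (247,251) in the wrist view and (360.6,172.5) in the side view. Both put them about 29 mm behind the reported TCP along the tool axis. I'll take this as a constant tool offset and go 36 mm lower.

arm_command:
  steps: [0,0,-0.018,0,0,0,0,0,-0.018,0,0,0,0,0,0,0,0,0,0,0,0,0,0,0]

```text
clock: 6.77
position: [0.5419, -0.2891, 0.0301]
ee_rot: [0.0, 0.956, 0.295, 0.0]
contact_force: [-0.2, -0.6, -0.1]
opening: 1.0
grip_force: 0.0
```

arm_command:
  steps: [0,0,0,0,0,0,0,0,0,0,0,0,0,0,0,0,0,0,0,0,0,0,0,0,0,0,0,0,0,0,0,0,0,0,0,0,0,0,0,0,0,0,0,0,0,0,0,0,0,0,0,0,0,0,0,0,0,0,0,0,0,0,0,0,0,0,0,0,0,0,0,0,0,0,0,0,0,0,0,0,0,0,0,0]
  jaw: -1

```text
clock: 7.93
position: [0.5417, -0.2889, 0.029]
ee_rot: [-0.0, 0.956, 0.295, -0.0]
contact_force: [-0.8, 0.7, -0.0]
opening: 0.149
grip_force: 30.0
```

The handle is held: the opening reads 14 mm at 30 N. Next I lift the tray, carry it aside along its own -x and set it on the table.

arm_command:
  steps: [0,0,0.01,0,0,0,0,0,0.02,0,0,0,0,0,0.03,0,0,0,-0.015,-0.011,0,0,0,0,-0.03,-0.022,0,0,0,0,-0.03,-0.022,0,0,0,0,-0.03,-0.022,0,0,0,0,-0.03,-0.022,0,0,0,0,-0.03,-0.022,0,0,0,0,-0.015,-0.011,0,0,0,0,0,0,-0.02,0,0,0,0,0,-0.03,0,0,0,0,0,-0.03,0,0,0,0,0,-0.014,0,0,0,0,0,-0.006,0,0,0,0,0,-0.003,0,0,0,0,0,0,0,0,0]

```text
clock: 9.35
position: [0.3619, -0.4212, -0.0136]
ee_rot: [0.0, 0.956, 0.295, 0.0]
contact_force: [-0.1, -0.2, -2.0]
opening: 0.149
grip_force: 30.0
```

arm_command:
  steps: [0,0,-0.002,0,0,0,0,0,0,0,0,0]

```text
clock: 9.52
position: [0.3623, -0.4218, -0.0148]
ee_rot: [0.001, 0.955, 0.295, 0.0]
contact_force: [0.8, -0.2, -2.0]
opening: 0.155
grip_force: 30.0
```

arm_command:
  steps: [0,0,0,0,0,0,0,0,0,0,0,0,0,0,0,0,0,0,0,0,0,0,0,0,0,0,0,0,0,0,0,0,0.03,0,0,0,0,0,0.04,0,0,0,0,0,0.04,0,0,0,0.02,0.015,0.03,0,0,0,0.032,0.023,0,0,0,0,0.032,0.023,0,0,0,0,0.032,0.023,0,0,0,0,0.032,0.023,0,0,0,0,0.032,0.023,0,0,0,0,0,0,0,0,0,0,0,0,0,0,0,0]
  jaw: 1

```text
clock: 10.85
position: [0.543, -0.2891, 0.1237]
ee_rot: [-0.0, 0.955, 0.297, -0.0]
contact_force: [0.2, -1.1, 0.6]
opening: 0.998
grip_force: 0.0
```

Run:
```python
from h import *
o,M=st()
W=vision.get_image("wrist");T=vision.get_image("top");save(W,"w5.png")
for n,z in (("tube_center",.028),("tube_closed_end",.028),("rack_top",.044),("tray_handle",.035)):
    L=[]
    for im in (W,T):
        a=vision.tip_of(n,im)
        if a: print(n,a[0]["position"],a[0]["conf"],atz(im,a[0]["position"],z));L.append((im,a[0]["position"]))
    if len(L)>1: print("   ",*tri(L))
for n,z in (("rack",.044),("tube_center",.028)):
  for k in vision.trace(n,W)[:1]:
    c=max(cv2.findContours(k["mask"].astype(np.uint8),0,1)[0],key=len)[:,0,:]
    print(n,k["bbox"],k["conf"],cv2.minAreaRect(np.array([atz(W,p,z)[:2] for p in c]).astype(np.float32)*1000))
```

```text
t 10.85 p [ 0.543  -0.2891  0.1237] xang 34.5446541103757 z [-0.0003  0.0001 -1.    ] F [ 0.221  -1.117   0.6177] op 0.9981294413496034 g 0.0 q [-0.6703  0.4203  1.4609 -0.0001  1.2607  0.2976]
tube_center [311.9, 190.2] 0.67 [ 0.5446 -0.2865  0.028 ]
tube_center [432.3, 224.3] 0.71 [ 0.5392 -0.2861  0.028 ]
    [ 0.5409 -0.2894  0.0136] 0.0009872577426801655
tube_closed_end [315.9, 128.5] 0.59 [ 0.5944 -0.2568  0.028 ]
tube_closed_end [198.3, 176.6] 0.55 [0.6383 0.2372 0.028 ]
    [ 0.5388 -0.1455  0.967 ] 0.12498947418788967
rack_top [313.7, 200.7] 0.83 [ 0.5408 -0.2912  0.044 ]
rack_top [422.5, 198.4] 0.59 [ 0.5944 -0.2614  0.044 ]
    [ 0.5728 -0.2532  0.1501] 0.020453139212686045
tray_handle [320.9, 381.5] 0.56 [ 0.3654 -0.4216  0.035 ]
tray_handle [435.0, 222.6] 0.53 [ 0.5423 -0.2901  0.035 ]
    [ 0.5333 -0.2627  0.2339] 0.03284780035151738
rack [267.5, 95.4, 374.4, 283.7] 0.91 ((544.231201171875, -289.51153564453125), (169.39483642578125, 89.15104675292969), 32.296180725097656)
tube_center [303.9, 131.8, 328.4, 256.2] 0.67 ((541.10302734375, -290.9520263671875), (124.32088470458984, 18.562345504760742), 32.54922866821289)
```

View pics/w5.png

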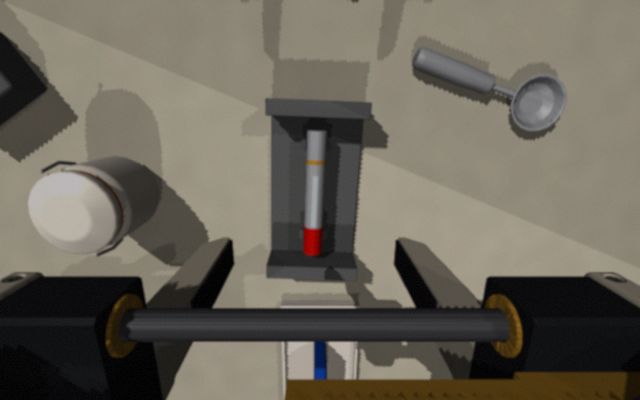

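The wrist view shows the rack with the tube at (315,192). Its red cap is toward the robot at (313,242) and its plain end at (316,130), so no turn-about is needed. The tube is at about (0.542, -0.290), 32.5°. I grip it 10 mm toward the cap.

arm_command:
  steps: [-0.009,-0.006,-0.03,0,0,-0.035,0,0,-0.036,0,0,0,0,0,-0.036,0,0,0,0,0,-0.026,0,0,0,0,0,-0.01,0,0,0,0,0,-0.004,0,0,0,0,0,0,0,0,0]

```text
clock: 12.03
position: [0.5328, -0.297, -0.0181]
ee_rot: [-0.0, 0.961, 0.278, -0.0]
contact_force: [0.4, -0.4, 0.5]
opening: 1.001
grip_force: 0.0
```

arm_command:
  steps: [0,0,0,0,0,0,0,0,0,0,0,0,0,0,0,0,0,0,0,0,0,0,0,0,0,0,0,0,0,0,0,0,0,0,0,0,0,0,0,0,0,0,0,0,0,0,0,0,0,0,0,0,0,0,0,0,0,0,0,0,0,0,0,0,0,0,0,0,0,0,0,0,0,0,0,0,0,0]
  jaw: -1

```text
clock: 13.12
position: [0.5323, -0.2964, -0.0181]
ee_rot: [-0.001, 0.961, 0.278, -0.0]
contact_force: [-1.4, 1.3, 0.6]
opening: 0.183
grip_force: 30.0
```

The tube is held: the opening reads 17 mm at 30 N. I'll lift it and carry it over to above the gap.

arm_command:
  steps: [0,0,0.012,0,0,0,0,0,0.028,0,0,0,0,0,0.04,0,0,0,0,0,0.04,0,0,0,0,0,0.04,0,0,0,0,0,0.018,0,0,0,0,0,0,0,0,0]

```text
clock: 13.7
position: [0.5356, -0.2992, 0.1673]
ee_rot: [0.005, 0.96, 0.278, 0.003]
contact_force: [0.0, -0.6, -0.4]
opening: 0.184
grip_force: 30.0
```

arm_command:
  steps: [-0.003,0.019,0,0,0,-0.025,-0.0054,0.0388,0,0,0,-0.049,-0.0054,0.0388,0,0,0,-0.049,-0.0054,0.0388,0,0,0,-0.049,-0.0054,0.0388,0,0,0,-0.049,-0.0054,0.0388,0,0,0,-0.049,-0.0054,0.0388,0,0,0,-0.049,-0.0054,0.0388,0,0,0,-0.049,-0.0054,0.0388,0,0,0,-0.049,-0.0054,0.0388,0,0,0,-0.049,-0.0054,0.0388,0,0,0,-0.049,-0.0054,0.0388,0,0,0,-0.049,-0.0054,0.0388,0,0,0,-0.049,-0.0054,0.0388,0,0,0,-0.049,-0.003,0.019,0,0,0,-0.025,0,0,0,0,0,0,0,0,0,0,0,0]

```text
clock: 15.12
position: [0.4555, 0.246, 0.1592]
ee_rot: [0.001, 0.998, -0.06, -0.001]
contact_force: [-0.2, -0.7, -0.7]
opening: 0.187
grip_force: 30.0
```

Run:
```python
from h import *
o,M=st()
W=vision.get_image("wrist");S=vision.get_image("side");T=vision.get_image("top");save(W,"w6.png")
for n,z in (("groove_gap",.06),("groove_stop",.06),("pane_edge",.118),("stand",0),("tube_center",.18),("tube_closed_end",.18)):
    L=[]
    for nm,im in zip("WST",(W,S,T)):
        a=vision.tip_of(n,im)
        if a: print(n,nm,a[0]["position"],round(a[0]["conf"],2),atz(im,a[0]["position"],z));L.append((im,a[0]["position"]))
    if len(L)>1: print("   ",*tri(L))
```

```text
t 15.1167 p [0.4555 0.246  0.1592] xang -6.861996898589714 z [-0.0014 -0.001  -1.    ] F [-0.2377 -0.7235 -0.691 ] op 0.1874317599682864 g 29.999487698078156 q [ 0.2799  0.223   1.6525 -0.0006  1.2678  1.9707]
groove_gap S [315.7, 300.5] 0.9 [0.4632 0.2451 0.06  ]
groove_gap T [185.0, 255.9] 0.79 [0.462  0.2435 0.06  ]
    [0.4628 0.2441 0.059 ] 0.0007991824913425848
groove_stop S [352.9, 183.1] 0.58 [ 0.5355 -0.2473  0.06  ]
groove_stop T [209.0, 146.3] 0.68 [0.6993 0.2077 0.06  ]
    [0.5304 0.1206 0.2852] 0.0980122327540751
pane_edge W [522.9, 160.7] 0.46 [0.4766 0.0822 0.118 ]
pane_edge S [252.9, 250.2] 0.74 [0.6128 0.2146 0.118 ]
pane_edge T [193.4, 179.3] 0.76 [0.6134 0.2169 0.118 ]
    [0.5625 0.2016 0.199 ] 0.08044543814007377
stand W [315.3, 90.0] 0.76 [0.5515 0.2317 0.    ]
stand S [280.7, 306.9] 0.65 [0.5473 0.2343 0.    ]
stand T [200.6, 216.1] 0.87 [0.5525 0.2354 0.    ]
    [ 0.5507  0.2333 -0.0008] 0.0028436913943449753
tube_center W [312.7, 240.7] 0.92 [0.4576 0.2456 0.18  ]
tube_center S [314.6, 241.1] 0.79 [0.4754 0.2177 0.18  ]
tube_center T [156.6, 251.4] 0.72 [0.4688 0.2522 0.18  ]
    [0.4667 0.2437 0.2005] 0.001774357112114694
tube_closed_end W [314.3, 119.8] 0.72 [0.5282 0.2361 0.18  ]
tube_closed_end S [284.8, 230.4] 0.81 [0.5411 0.2065 0.18  ]
tube_closed_end T [162.0, 218.7] 0.85 [0.5273 0.2472 0.18  ]
    [0.5266 0.2365 0.2034] 0.002585909552003745
```

View pics/w6.png

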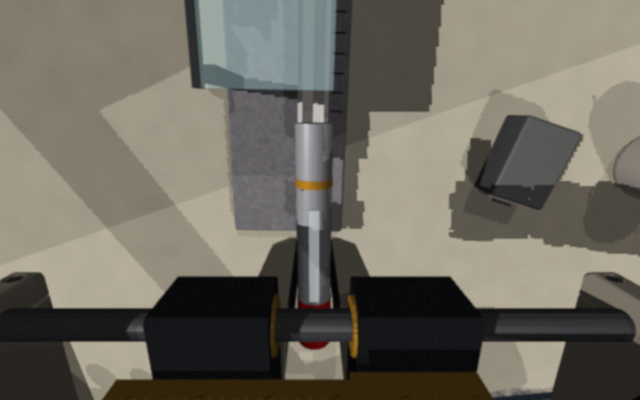

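The wrist view shows the tube over the stand with its plain end at (314,122). The base edges run along about (232,95–228) and (347,0–230). I'll fit those edges to get the groove's line.

Run:
```python
from h import *
o,M=st()
W=vision.get_image("wrist")
g=cv2.GaussianBlur(cv2.cvtColor(W["pixels"],cv2.COLOR_RGB2GRAY),(3,3),0).astype(float)
def edge(r0,r1,c0,c1,sgn,z):
    P=[]
    for r in range(r0,r1,3):
        d=sgn*np.gradient(g[r])[c0:c1]
        k=int(d.argmax())
        if d[k]>6: P.append((c0+k,r))
    X=np.array([atz(W,p,z)[:2] for p in P])
    # robust fit
    v=cv2.fitLine(X.astype(np.float32),cv2.DIST_HUBER,0,1e-5,1e-5).ravel()
    if v[0]<0: v[:2]*=-1
    n=np.array([-v[1],v[0]]);res=(X-v[2:])@n
    print(len(P),P[0],P[-1],"ang",np.degrees(np.arctan2(v[1],v[0])),"y at x=.4555",v[3]+(.4555-v[2])*v[1]/v[0],"rms",res.std())
    return v
edge(105,222,222,246,-1,.022)
edge(125,222,332,352,1,.022)
edge(10,105,338,360,1,.022)
edge(5,80,325,342,-1,.118)
# near end edge
for c in (245,260,275):
    d=np.gradient(g[:,c])[220:242];r=220+int(d.argmax());print(c,r,atz(W,(c,r),.022))
for r in (100,108,114,118): print(r,g[r,285:350:3].astype(int))
```

```text
t 16.1667 p [0.4565 0.2456 0.1601] xang -7.051870553068101 z [ 0.  0. -1.] F [-0.399   0.5008 -0.5007] op 0.1835971250292714 g 29.999372363090515 q [0.2781 0.2222 1.6514 0.     1.268  1.972 ]
39 (228, 105) (234, 219) ang -6.6044364 y at x=.4555 0.336603 rms 0.0021022258846655905
30 (346, 125) (341, 221) ang -13.765171 y at x=.4555 0.21830516 rms 0.006118229329395297
32 (350, 10) (346, 103) ang -7.6591363 y at x=.4555 0.21195956 rms 0.0003070398501125185
25 (334, 5) (332, 77) ang -8.119205 y at x=.4555 0.23361713 rms 0.00018588202104839592
245 231 [0.4106 0.3296 0.022 ]
260 231 [0.4085 0.3126 0.022 ]
275 231 [0.4063 0.2956 0.022 ]
100 [80 55 51 50 57 65 83 85 83 71 62 62 62 79 69 47 45 47 47 47 47 69]
108 [ 81  82  82  83 156 167  87  85  85 147 185 183 183 101  69  47  49  46
  47  46  50  70]
114 [ 80  82  82  82 156 166  93  89  87 151 187 187 179  94  64  42  41  41
  38  45  53  72]
118 [ 82  81  80  81 156 167  92  89  89 157 186 186 181 100  64  47  46  47
  47  47  54  73]
```

Run:
```python
from h import *
W=vision.get_image("wrist");px=W["pixels"].astype(int).sum(2)/3
for r in (106,110,114,118):
    row=px[r]; d=np.gradient(row)
    l=290+int(d[290:303].argmax()); q=318+int(d[318:330].argmin())
    A=atz(W,(l,r),.057);B=atz(W,(q,r),.057);m=(A+B)/2
    print(r,l,q,np.linalg.norm(A-B),m,"y at .4635:",m[1]+(m[0]-.4635)*np.tan(np.radians(7.7)))
# tube axis in hand
m=vision.trace("tube_center",W)[0]["mask"]
P=[]
for r in range(130,200,10):
    c=np.nonzero(m[r])[0];P.append(atz(W,(c.mean(),r),.207)[:2])
P=np.array(P);v=np.polyfit(P[:,0],P[:,1],1);print("tube ang",np.degrees(np.arctan(v[0])),"y at .4565",np.polyval(v,.4565),P[0])
c,r=314,int(np.nonzero(m.any(1))[0][0]);print("end",r,atz(W,(c,r),.207))
st()
```

```text
106 296 323 0.024626540496908687 [0.537  0.2386 0.057 ] y at .4635: 0.24849100143348987
110 296 323 0.024712818392659673 [0.5335 0.239  0.057 ] y at .4635: 0.2484684878631147
114 296 323 0.02479970295485772 [0.53   0.2395 0.057 ] y at .4635: 0.24844581599062965
118 296 323 0.024887200604778656 [0.5265 0.2399 0.057 ] y at .4635: 0.24842298414051386
tube ang -7.225524069850253 y at .4565 0.24498626035393548 [0.5255 0.2362]
end 122 [0.5291 0.2355 0.207 ]
t 16.3167 p [0.4565 0.2455 0.16  ] xang -7.054504609182697 z [-0.  0. -1.] F [ 0.099  -0.0618 -1.0488] op 0.18392881585272955 g 29.999373257160187 q [0.2781 0.2222 1.6514 0.     1.268  1.972 ]
```

arm_command:
  steps: [0.007,0.0015,-0.02,0,0,-0.011,0,0,-0.036,0,0,0,0,0,-0.036,0,0,0,0,0,-0.024,0,0,0,0,0,-0.014,0,0,0,0,0,0,0,0,0,0,0,0,0,0,0]

```text
clock: 16.9
position: [0.4631, 0.2469, 0.0296]
ee_rot: [0.0, 0.998, -0.067, -0.001]
contact_force: [0.0, -0.4, -1.1]
opening: 0.182
grip_force: 30.0
```

Run:
```python
from h import *
o,M=st()
S=vision.get_image("side");T=vision.get_image("top");W=vision.get_image("wrist")
a=cv2.resize(S["pixels"][240:350,220:367],(400,300));b=W["pixels"][0:300,120:520]
cv2.imwrite("pics/c7.png",np.hstack([a,b])[...,::-1])
for n in ("tube_center","tube_closed_end","groove_gap"):
    L=[]
    for nm,im in zip("WST",(W,S,T)):
        k=vision.tip_of(n,im)
        if k: print(n,nm,k[0]["position"],round(k[0]["conf"],2),atz(im,k[0]["position"],.073 if n[0]=="t" else .06));L.append((im,k[0]["position"]))
    if len(L)>1: print("   ",*tri(L))
```

```text
t 16.9 p [0.4631 0.2469 0.0296] xang -7.693008389479617 z [-0.0017 -0.0005 -1.    ] F [ 0.0145 -0.4499 -1.1201] op 0.18193517489386285 g 29.999427795410156 q [0.2771 0.3765 1.7956 0.     0.9712 1.9821]
tube_center W [311.3, 240.9] 0.98 [0.4758 0.2463 0.073 ]
tube_center S [309.5, 294.7] 0.5 [0.4751 0.2472 0.073 ]
tube_center T [183.2, 249.7] 0.62 [0.4746 0.2435 0.073 ]
    [0.4751 0.2454 0.0709] 0.0012312320987426816
tube_closed_end W [312.8, 121.0] 0.93 [0.5374 0.2371 0.073 ]
tube_closed_end S [353.6, 181.1] 0.57 [ 0.5307 -0.2365  0.073 ]
tube_closed_end T [189.7, 220.5] 0.64 [0.5351 0.2342 0.073 ]
    [0.4944 0.1882 0.28  ] 0.07648177305120249
groove_gap S [317.2, 300.0] 0.84 [0.461  0.2429 0.06  ]
groove_gap T [182.1, 259.2] 0.62 [0.4551 0.2491 0.06  ]
    [0.457  0.2477 0.0657] 0.001954904639927759
```

View pics/c7.png

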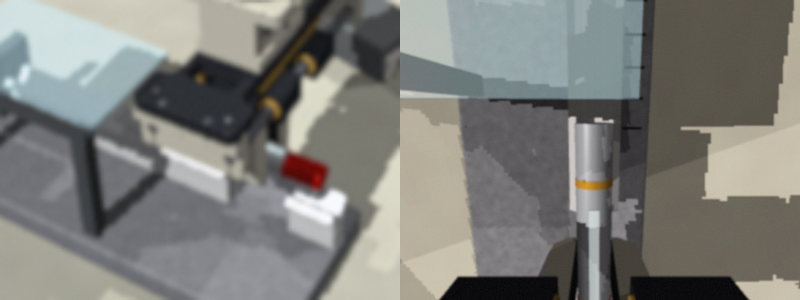

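The tube sits centred between the groove walls (wrist crop columns 570–620). In the side crop the finger is in the gap, at about (258,183). I'll lower gently.

arm_command:
  steps: [0,0,-0.008,0,0,0,0,0,-0.004,0,0,0,0,0,-0.002,0,0,0,0,0,0,0,0,0,0,0,0,0,0,0]

```text
clock: 17.92
position: [0.4633, 0.2469, 0.0157]
ee_rot: [0.0, 0.998, -0.067, -0.0]
contact_force: [0.3, 0.6, -0.5]
opening: 0.187
grip_force: 30.0
```

arm_command:
  steps: [0,0,-0.002,0,0,0,0,0,0,0,0,0,0,0,0,0,0,0]

```text
clock: 18.17
position: [0.4639, 0.2473, 0.0142]
ee_rot: [-0.0, 0.998, -0.067, 0.0]
contact_force: [0.6, 1.2, -0.5]
opening: 0.182
grip_force: 30.0
```

arm_command:
  steps: [0,0,-0.0015,0,0,0,0,0,0,0,0,0,0,0,0,0,0,0]

```text
clock: 18.42
position: [0.464, 0.2475, 0.0138]
ee_rot: [-0.0, 0.998, -0.067, 0.001]
contact_force: [-1.7, 1.1, 9.7]
opening: 0.182
grip_force: 30.0
```

arm_command:
  steps: [0,0,-0.0015,0,0,0,0,0,0,0,0,0,0,0,0,0,0,0]

```text
clock: 18.67
position: [0.464, 0.2475, 0.0137]
ee_rot: [-0.001, 0.998, -0.067, 0.001]
contact_force: [-6.5, -0.4, 22.1]
opening: 0.184
grip_force: 30.0
```

It made contact at 0.0138. I'll ease up 2 mm, let go and rise.

arm_command:
  steps: [0,0,0.002,0,0,0,0,0,0,0,0,0]

```text
clock: 18.83
position: [0.464, 0.2473, 0.0141]
ee_rot: [-0.0, 0.998, -0.067, 0.001]
contact_force: [-1.3, 1.1, 7.2]
opening: 0.181
grip_force: 30.0
```

arm_command:
  steps: [0,0,0,0,0,0,0,0,0,0,0,0,0,0,0,0,0,0,0,0,0,0,0,0,0,0,0,0,0,0,0,0,0,0,0,0,0,0,0.02,0,0,0,0,0,0.04,0,0,0,0,0,0.04,0,0,0,0,0,0.04,0,0,0,0,0,0,0,0,0,0,0,0,0,0,0]
  jaw: 0.4

```text
clock: 19.83
position: [0.4654, 0.2476, 0.1557]
ee_rot: [-0.001, 0.998, -0.067, 0.003]
contact_force: [-0.8, 0.3, -0.6]
opening: 0.7
grip_force: 0.0
```

Run:
```python
from h import *
o,M=st()
S=vision.get_image("side");T=vision.get_image("top");W=vision.get_image("wrist")
a=cv2.resize(S["pixels"][240:350,220:367],(400,300));b=W["pixels"][0:300,120:520]
cv2.imwrite("pics/c8.png",np.hstack([a,b])[...,::-1])
R={}
for n in ("tube_center","tube_closed_end"):
    L=[]
    for nm,im in zip("WST",(W,S,T)):
        k=vision.tip_of(n,im)
        if k: print(n,nm,k[0]["position"],round(k[0]["conf"],2),atz(im,k[0]["position"],.06));L.append((im,k[0]["position"]))
    if len(L)>1: print("   ",*tri(L))
```

```text
t 19.8333 p [0.4654 0.2476 0.1557] xang -7.686909552087337 z [ 0.006   0.0017 -1.    ] F [-0.7553  0.2656 -0.5902] op 0.6996561259352769 g 0.0 q [ 0.2771  0.2371  1.6429 -0.      1.2553  1.9821]
tube_center W [311.4, 179.9] 0.93 [0.477  0.2462 0.06  ]
tube_center S [310.3, 297.8] 0.73 [0.4757 0.2423 0.06  ]
tube_center T [430.7, 224.1] 0.75 [ 0.5365 -0.2733  0.06  ]
    [0.5058 0.0572 0.0797] 0.31247770767013155
tube_closed_end W [311.0, 112.4] 0.88 [0.5375 0.2381 0.06  ]
tube_closed_end S [283.4, 291.5] 0.6 [0.532  0.2457 0.06  ]
tube_closed_end T [191.9, 220.3] 0.53 [0.5368 0.2341 0.06  ]
    [0.5372 0.2376 0.0506] 0.00068152928678073
```

View pics/c8.png

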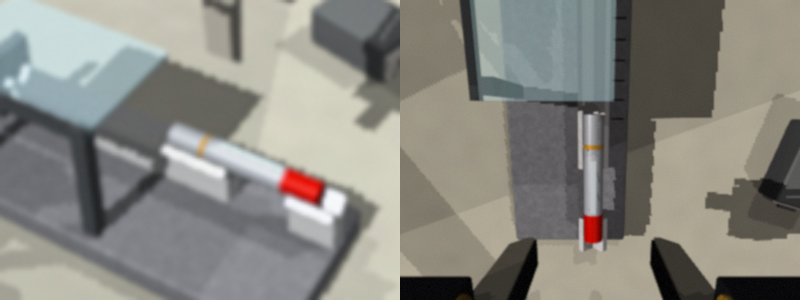

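The tube lies in the groove: red cap at (593,229), plain end at (593,113), no finger contact. Next I shut the jaws, back off behind the cap, yaw 90° and lean 45° so the fingers come in from the open right side.

arm_command:
  steps: [-0.0065,0.001,0,0,0,0.121,-0.0065,0.001,0,0,0,0.121,-0.0065,0.001,0,0,0,0.121,-0.0065,0.001,0,0,0,0.121,-0.0065,0.001,0,0,0,0.121,-0.0065,0.001,0,0,0,0.121,-0.0065,0.001,0,0,0,0.121,-0.0065,0.001,0,0,0,0.121,-0.0065,0.001,0,0,0,0.121,-0.0065,0.001,0,0,0,0.121,-0.0065,0.001,0,0,0,0.121,-0.0065,0.001,0,0,0,0.121,-0.0065,0.001,0,0,0,0.119,0,0,0,0,0,0,0,0,0,0,0,0]
  jaw: -1

```text
clock: 21.53
position: [0.3789, 0.2601, 0.153]
ee_rot: [0.0, 0.754, 0.657, 0.0]
contact_force: [-0.5, -0.0, -0.0]
opening: 0.002
grip_force: 0.0
```

Run:
```python
from h import *
W=vision.get_image("wrist");o,M=st()
T=np.array(W["world_from_camera"])
p=o["position"]+[0,0,.031]
c=T[:3,:3].T@(p-T[:3,3]);np.save("tip.npy",c);print(c,proj(W,p))
# shut finger tip in the picture
save(W,"w9.png")
```

```text
t 21.5833 p [0.3793 0.26   0.153 ] xang 82.11987978740126 z [ 0.0002 -0.     -1.    ] F [1.1315 0.5445 0.0852] op 0.003061963915434881 g 0.0 q [ 0.3578  0.1233  1.7922 -0.0001  1.2259  0.4954]
[ 0.0005 -0.0281 -0.1821] [314.487  250.0825]
```

arm_command:
  steps: [0,0,0,0.111,-0.015,0,0,0,0,0.111,-0.015,0,0,0,0,0.111,-0.015,0,0,0,0,0.111,-0.015,0,0,0,0,0.111,-0.015,0,0,0,0,0.111,-0.015,0,0,0,0,0.111,-0.015,0,0,0,0,0,0,0,0,0,0,0,0,0]

```text
clock: 22.33
position: [0.38, 0.258, 0.1522]
ee_rot: [-0.252, 0.699, 0.605, 0.287]
contact_force: [-0.3, 0.5, 0.5]
opening: 0.006
grip_force: 0.0
```

```bash
cat > tip.py <<'E'
from h import *
W=vision.get_image("wrist");o,M=st()
T=np.array(W["world_from_camera"]);tip=T[:3,:3]@np.load("tip.npy")+T[:3,3]
print("tip",tip,"axis-assumed",o["position"]-M[:,2]*.031,"closing",M[:,1])
E
python3 tip.py
```

```text
t 22.3833 p [0.3798 0.2589 0.1527] xang 81.90092667258477 z [ 0.0951  0.6982 -0.7096] F [ 0.8888  1.3787 -0.1738] op 0.007387238489365093 g 0.0 q [-0.3858  0.0673  2.2001  0.8051  1.2436 -0.6643]
tip [0.3775 0.2358 0.1748] axis-assumed [0.3768 0.2373 0.1747] closing [ 0.9904 -0.1379 -0.003 ]
```

The camera-derived tip agrees with a tool-axis offset. The lean is 45° and the closing axis runs along the groove. I'll lower behind the cap, slightly past the groove line.

arm_command:
  steps: [0.003,0.026,-0.03,0,0,0,0,0,-0.03,0,0,0,0,0,-0.03,0,0,0,0,0,-0.016,0,0,0,0,0,-0.008,0,0,0,0,0,0,0,0,0,0,0,0,0,0,0]

```text
clock: 22.97
position: [0.3817, 0.2873, 0.0393]
ee_rot: [-0.252, 0.695, 0.609, 0.287]
contact_force: [-0.6, 0.2, -0.5]
opening: 0.002
grip_force: 0.0
```

```bash
python3 tip.py
```

```text
t 23.0167 p [0.3821 0.287  0.0397] xang 82.55228690629951 z [ 0.0933  0.6994 -0.7087] F [-0.4001 -0.4144  0.2674] op 0.008004057837876267 g 0.0 q [-0.3027  0.3394  2.3084  1.0056  0.9675 -0.9695]
tip [0.3793 0.2651 0.0619] axis-assumed [0.3792 0.2653 0.0616] closing [ 0.9914 -0.1309  0.0013]
```

arm_command:
  steps: [0.007,-0.004,-0.001,0,0,0,0.007,-0.001,0,0,0,0,0.007,-0.001,0,0,0,0,0.007,-0.001,0,0,0,0,0.007,-0.001,0,0,0,0,0.007,-0.001,0,0,0,0,0.007,-0.001,0,0,0,0,0,0,0,0,0,0,0,0,0,0,0,0]

```text
clock: 23.77
position: [0.4316, 0.2758, 0.0379]
ee_rot: [-0.251, 0.696, 0.608, 0.288]
contact_force: [-0.3, 0.4, -0.6]
opening: 0.004
grip_force: 0.0
```

```bash
cat > chk.py <<'E'
from h import *
o,M=st()
S=vision.get_image("side");T=vision.get_image("top")
u=np.array([.991,-.137]);g=np.array([.464,.2474])
for n in ("tube_center","tube_closed_end"):
    for nm,im in zip("ST",(S,T)):
        for k in vision.tip_of(n,im)[:2]:
            X=atz(im,k["position"],.06); d=X[:2]-g
            print(n,nm,k["position"],round(k["conf"],2),X,"x'",-.23+d@u,"y'",d@[-u[1],u[0]])
tip=o["position"]-M[:,2]*.031;d=tip[:2]-g
print("tip x'",-.23+d@u,"y'",d@[-u[1],u[0]],"z",tip[2])
E
python3 chk.py
```

```text
t 23.7667 p [0.4316 0.2758 0.0379] xang 82.3391428704456 z [ 0.095   0.6997 -0.7081] F [-0.2595  0.439  -0.5518] op 0.004423627385229338 g 0.0 q [-0.2928  0.3966  2.1947  0.9827  0.9938 -0.9078]
tube_center S [301.2, 296.8] 0.65 [0.4933 0.2462 0.06  ] x' -0.20084829874116772 y' 0.0028432408823510715
tube_center S [378.5, 215.1] 0.52 [ 0.4208 -0.0976  0.06  ] x' -0.225550918509129 y' -0.34780903717736034
tube_center T [186.6, 239.2] 0.71 [0.4968 0.2426 0.06  ] x' -0.1968397514331995 y' -0.00029352580682114233
tube_closed_end S [273.8, 284.1] 0.86 [0.5595 0.2338 0.06  ] x' -0.13354453012622658 y' -0.00039803867385878477
tube_closed_end T [196.9, 208.7] 0.58 [0.5617 0.2252 0.06  ] x' -0.13011168783336868 y' -0.008636460902658481
tip x' -0.2659612630014303 y' 0.0018130052269722185 z 0.05990016711683534
```

arm_command:
  steps: [0.007,-0.001,0,0,0,0,0.007,-0.001,0,0,0,0,0.007,-0.001,0,0,0,0,0.007,-0.001,0,0,0,0,0.007,-0.001,0,0,0,0,0.007,-0.001,0,0,0,0,0.007,-0.001,0,0,0,0,0.007,-0.001,0,0,0,0,0.007,-0.001,0,0,0,0,0.007,-0.001,0,0,0,0,0.007,-0.001,0,0,0,0,0.007,-0.001,0,0,0,0,0.007,-0.001,0,0,0,0,0.007,-0.001,0,0,0,0,0.007,-0.001,0,0,0,0,0.005,-0.001,0,0,0,0,0,0,0,0,0,0]

```text
clock: 25.48
position: [0.5426, 0.2595, 0.0381]
ee_rot: [-0.251, 0.696, 0.608, 0.288]
contact_force: [0.1, 0.3, -0.4]
opening: 0.004
grip_force: 0.0
```

```bash
python3 chk.py
```

```text
t 25.4833 p [0.5426 0.2595 0.0381] xang 82.37538311369201 z [ 0.096   0.6994 -0.7082] F [ 0.1489  0.3485 -0.3507] op 0.004238277643444201 g 0.0 q [-0.2593  0.5194  1.9255  0.9316  1.0614 -0.7556]
tube_center S [253.5, 274.8] 0.52 [0.6121 0.2242 0.06  ] x' -0.08006456894836081 y' -0.002712754806547791
tube_center T [195.9, 187.3] 0.68 [0.608  0.2303 0.06  ] x' -0.08499564250162767 y' 0.002756228517583623
tube_closed_end T [205.9, 155.4] 0.79 [0.6788 0.2132 0.06  ] x' -0.01246653733002992 y' -0.0044663174095789125
tip x' -0.1537658870799201 y' 0.0008970256267910994 z 0.06009021651409345
```

arm_command:
  steps: [0.004,-0.0005,0,0,0,0,0.004,-0.0005,0,0,0,0,0.003,-0.0004,0,0,0,0,0.003,-0.0004,0,0,0,0,0,0,0,0,0,0]

```text
clock: 26.2
position: [0.5559, 0.258, 0.0381]
ee_rot: [-0.251, 0.696, 0.608, 0.288]
contact_force: [0.3, 0.9, 0.2]
opening: 0.007
grip_force: 0.1
```

arm_command:
  steps: [0.002,-0.0003,0,0,0,0,0.002,-0.0003,0,0,0,0,0,0,0,0,0,0]

```text
clock: 26.45
position: [0.5594, 0.2575, 0.038]
ee_rot: [-0.251, 0.696, 0.608, 0.288]
contact_force: [-0.8, -0.5, -0.3]
opening: 0.008
grip_force: 0.2
```

arm_command:
  steps: [0.002,-0.0003,0,0,0,0,0.001,-0.0001,0,0,0,0,0,0,0,0,0,0]

```text
clock: 26.7
position: [0.561, 0.2575, 0.0379]
ee_rot: [-0.252, 0.696, 0.608, 0.287]
contact_force: [-4.8, -0.6, 1.5]
opening: 0.002
grip_force: 2.1
```

arm_command:
  steps: [0.001,-0.0001,0,0,0,0,0,0,0,0,0,0]

```text
clock: 26.87
position: [0.5612, 0.2576, 0.0378]
ee_rot: [-0.253, 0.695, 0.609, 0.287]
contact_force: [-5.5, -2.6, 1.9]
opening: 0.008
grip_force: 3.3
```

arm_command:
  steps: [0.001,-0.0001,0,0,0,0,0,0,0,0,0,0,0,0,0,0,0,0]

```text
clock: 27.12
position: [0.5613, 0.2577, 0.0377]
ee_rot: [-0.253, 0.695, 0.609, 0.286]
contact_force: [-7.5, -2.3, 2.7]
opening: 0.002
grip_force: 4.4
```

```bash
python3 chk.py
```

```text
t 27.1167 p [0.5613 0.2577 0.0377] xang 82.29083999269434 z [ 0.0899  0.7008 -0.7077] F [-7.4924 -2.3083  2.6846] op 0.0017954237689957423 g 4.400795549154282 q [-0.2532  0.5452  1.8725  0.9189  1.0797 -0.7251]
tube_center T [201.6, 176.7] 0.67 [0.6314 0.2196 0.06  ] x' -0.06032082451306847 y' -0.00466286439445236
tube_closed_end T [208.5, 150.3] 0.59 [0.6903 0.2083 0.06  ] x' -0.0003569370862740173 y' -0.0077849463573667725
tip x' -0.13476111608290645 y' 0.0016649644547796758 z 0.059646162125792226
```

The arm has stalled with force building, and the top view puts the plain end at x' = -0.4 mm, so the tube is at the stop. Now I back away along the groove and rise.

arm_command:
  steps: [-0.002,0.0003,0,0,0,0,-0.004,0.0005,0,0,0,0,-0.01,0.0013,0,0,0,0,-0.02,0.0027,0,0,0,0,-0.025,0.0034,0,0,0,0,-0.025,0.0034,0,0,0,0,-0.025,0.0034,0,0,0,0,-0.02,-0.01,0.025,0,0,0,0,-0.02,0.03,0,0,0,0,-0.02,0.035,0,0,0,0,-0.02,0.035,0,0,0,0,0,0.03,-0.111,0.015,0,0,0,0,-0.111,0.015,0,0,0,0,-0.111,0.015,0,0,0,0,-0.111,0.015,0,0,0,0,-0.111,0.015,0,0,0,0,-0.111,0.015,0,0,0,0,-0.111,0.015,0,0,0,0,0,0,0,0,0,0,0,0,0,0]

```text
validation failed for argument at $.st...
```

```bash
python3 chk.py
```

```text
t 27.4167 p [0.5613 0.2577 0.0377] xang 82.28455961285046 z [ 0.0899  0.7008 -0.7077] F [-8.5197 -1.7479  2.4268] op 0.0037395852750498107 g 4.371132552623749 q [-0.2532  0.5451  1.8725  0.9189  1.0797 -0.725 ]
tube_center S [314.4, 299.9] 0.54 [0.4662 0.2446 0.06  ] x' -0.22746964464421482 y' -0.002510161553158258
tube_center T [201.5, 178.7] 0.7 [0.627  0.2195 0.06  ] x' -0.06467163572889242 y' -0.005324725271581663
tube_closed_end T [206.4, 149.8] 0.54 [0.6914 0.2129 0.06  ] x' 4.176547137052511e-05 y' -0.0030623984045367045
tip x' -0.13479148572701388 y' 0.0016627732288406797 z 0.0596406563443642
```

arm_command:
  steps: [-0.002,0.0003,0,0,0,0,-0.004,0.0005,0,0,0,0,-0.01,0.0013,0,0,0,0,-0.02,0.0027,0,0,0,0,-0.025,0.0034,0,0,0,0,-0.025,0.0034,0,0,0,0,-0.025,0.0034,0,0,0,0,-0.02,-0.01,0.025,0,0,0,0,-0.02,0.03,0,0,0,0,-0.02,0.035,0,0,0,0,-0.02,0.035,0,0,0]

```text
clock: 28.63
position: [0.4326, 0.2013, 0.1644]
ee_rot: [-0.251, 0.696, 0.608, 0.288]
contact_force: [1.4, -0.7, -0.1]
opening: 0.005
grip_force: 0.0
```

arm_command:
  steps: [0,0,0.03,-0.111,0.015,0,0,0,0,-0.111,0.015,0,0,0,0,-0.111,0.015,0,0,0,0,-0.111,0.015,0,0,0,0,-0.111,0.015,0,0,0,0,-0.111,0.015,0,0,0,0,-0.111,0.015,0,0,0,0,0,0,0]
  jaw: 1

```text
clock: 29.3
position: [0.4335, 0.2064, 0.1933]
ee_rot: [0.001, 0.751, 0.661, 0.002]
contact_force: [0.1, 1.5, -0.5]
opening: 0.528
grip_force: 0.0
```

```bash
python3 chk.py
```

```text
t 29.3 p [0.4335 0.2064 0.1933] xang 82.69980375509874 z [ 0.0034  0.0009 -1.    ] F [ 0.1248  1.4714 -0.4932] op 0.5283537803929514 g 0.0 q [0.2113 0.1249 1.687  0.0001 1.3262 0.3387]
tube_center S [355.7, 193.8] 0.31 [ 0.5089 -0.1862  0.06  ] x' -0.12611244830946083 y' -0.42358640650769375
tube_center T [199.3, 175.8] 0.63 [0.6333 0.2246 0.06  ] x' -0.059135081773132564 y' 0.0006090606190672192
tube_closed_end S [282.2, 303.7] 0.17 [0.5199 0.2759 0.06  ] x' -0.17845807202875605 y' 0.03590841432647
tube_closed_end T [206.7, 151.0] 0.75 [0.6887 0.2121 0.06  ] x' -0.0025066734213462227 y' -0.004236163329495544
tip x' -0.25465759179840447 y' -0.04487656009455299 z 0.22432308945626905
```

The tube stays at the stop. Now back to the tray.

arm_command:
  steps: [-0.003,-0.02,0,0,0,-0.03,-0.0045,-0.039,0,0,0,-0.053,-0.0045,-0.039,0,0,0,-0.053,-0.0045,-0.039,0,0,0,-0.053,-0.0045,-0.039,0,0,0,-0.053,-0.0045,-0.039,0,0,0,-0.053,-0.0045,-0.039,0,0,0,-0.053,-0.0045,-0.039,0,0,0,-0.053,-0.0045,-0.039,0,0,0,-0.053,-0.0045,-0.039,0,0,0,-0.053,-0.0045,-0.039,0,0,0,-0.053,-0.0045,-0.039,0,0,0,-0.053,-0.0045,-0.039,0,0,0,-0.053,-0.0045,-0.039,0,0,0,-0.053,-0.0045,-0.039,0,0,0,-0.053,-0.0045,-0.039,0,0,0,-0.053,-0.003,-0.02,0,0,0,-0.02,0,0,0,0,0,0]
  jaw: 1

```text
clock: 31.1
position: [0.3565, -0.4285, 0.1915]
ee_rot: [-0.0, 0.958, 0.288, 0.001]
contact_force: [-0.7, -1.4, 0.4]
opening: 0.998
grip_force: 0.0
```

Run:
```python
from h import *
o,M=st()
W=vision.get_image("wrist");T=vision.get_image("top")
for n,z in (("tray_handle",.035),("rack_top",.044)):
    for nm,im in zip("WT",(W,T)):
        for k in vision.tip_of(n,im)[:1]: print(n,nm,k["position"],k["conf"],atz(im,k["position"],z))
for n,z,im in (("tray_handle",.011,W),("rack",.044,W),("rack",.044,T)):
  for k in vision.trace(n,im)[:1]:
    c=max(cv2.findContours(k["mask"].astype(np.uint8),0,1)[0],key=len)[:,0,:]
    print(n,k["bbox"],k["conf"],cv2.minAreaRect(np.array([atz(im,p,z)[:2] for p in c]).astype(np.float32)*1000))
```

```text
t 31.1 p [ 0.3565 -0.4285  0.1915] xang 33.4266672827955 z [ 0.0025  0.001  -1.    ] F [-0.7338 -1.3724  0.3945] op 0.9981482593231948 g 0.0 q [-1.079   0.2684  1.5109  0.0027  1.3619 -0.0922]
tray_handle W [311.2, 172.0] 0.59 [ 0.3625 -0.4218  0.035 ]
tray_handle T [297.9, 261.0] 0.69 [0.4546 0.0092 0.035 ]
rack_top T [437.7, 223.2] 0.95 [ 0.5402 -0.2933  0.044 ]
tray_handle [271.8, 92.1, 349.6, 234.7] 0.61 ((363.79736328125, -420.85687255859375), (169.93955993652344, 89.95811462402344), 34.27577209472656)
rack [255.2, 0.0, 345.6, 47.0] 0.91 ((481.705078125, -328.9319152832031), (37.455108642578125, 89.66578674316406), 33.3612060546875)
rack [396.6, 179.8, 475.2, 268.2] 0.65 ((539.7943725585938, -284.05657958984375), (171.83505249023438, 100.27654266357422), 32.648433685302734)
```

arm_command:
  steps: [0.0055,0.007,-0.03,0,0,0.015,0,0,-0.04,0,0,0,0,0,-0.04,0,0,0,0,0,-0.04,0,0,0,0,0,-0.03,0,0,0,0,0,-0.018,0,0,0,0,0,-0.007,0,0,0,0,0,0,0,0,0]

```text
clock: 32.22
position: [0.3646, -0.4144, -0.0143]
ee_rot: [-0.002, 0.954, 0.299, 0.001]
contact_force: [-0.9, -1.1, 0.4]
opening: 0.998
grip_force: 0.0
```

arm_command:
  steps: [0,0,0,0,0,0,0,0,0,0,0,0,0,0,0,0,0,0,0,0,0,0,0,0,0,0,0,0,0,0,0,0,0,0,0,0,0,0,0,0,0,0,0,0,0,0,0,0,0,0,0,0,0,0,0,0,0,0,0,0,0,0,0,0,0,0,0,0,0,0,0,0,0,0,0,0,0,0,0,0,0,0,0,0]
  jaw: -1

```text
clock: 33.38
position: [0.3651, -0.4162, -0.0128]
ee_rot: [-0.0, 0.954, 0.299, 0.001]
contact_force: [0.2, -0.4, -1.1]
opening: 0.15
grip_force: 30.0
```

arm_command:
  steps: [0,0,0.01,0,0,0,0,0,0.025,0,0,0,0,0,0.03,0,0,0,0,0,0.02,0,0,0,0.015,0.011,0,0,0,-0.005,0.03,0.0215,0,0,0,-0.005,0.03,0.0215,0,0,0,-0.005,0.03,0.0215,0,0,0,-0.005,0.03,0.0215,0,0,0,-0.005,0.03,0.0215,0,0,0,-0.005,0.015,0.0105,0,0,0,0,0,0,0,0,0,0,0,0,-0.015,0,0,0,0,0,0,0,0,0,0,0,0,0,0,0]

```text
clock: 34.63
position: [0.5435, -0.2866, 0.0565]
ee_rot: [-0.002, 0.959, 0.284, 0.0]
contact_force: [-0.2, -0.4, -2.0]
opening: 0.148
grip_force: 30.0
```

```bash
cat > tr.py <<'E'
from h import *
import sys
o,M=st();zt=float(sys.argv[1])
W=vision.get_image("wrist");T=vision.get_image("top")
for n,z in (("tray_handle",zt+.035),("rack_top",.044)):
    for nm,im in zip("WT",(W,T)):
        for k in vision.tip_of(n,im)[:1]: print(n,nm,k["position"],k["conf"],atz(im,k["position"],z))
for n,z,im in (("tray_handle",zt+.011,W),("rack",.044,W),("tray_handle",zt+.011,T)):
  for k in vision.trace(n,im)[:1]:
    c=max(cv2.findContours(k["mask"].astype(np.uint8),0,1)[0],key=len)[:,0,:]
    print(n,k["bbox"],k["conf"],cv2.minAreaRect(np.array([atz(im,p,z)[:2] for p in c]).astype(np.float32)*1000))
save(W,"tr%d.png"%(zt*1000))
E
python3 tr.py .070
```

```text
t 34.6333 p [ 0.5435 -0.2866  0.0565] xang 33.03775842659287 z [-0.0004  0.0036 -1.    ] F [-0.2276 -0.4075 -2.0482] op 0.14776096502754443 g 29.99958336353302 q [-0.6683  0.483   1.5392  0.0029  1.1219  0.3247]
tray_handle W [315.4, 270.0] 0.83 [ 0.5418 -0.2896  0.105 ]
tray_handle T [446.8, 222.8] 0.75 [ 0.5353 -0.2928  0.105 ]
tray_handle [228.1, 102.9, 398.6, 367.0] 0.97 ((559.9761962890625, -276.3434143066406), (123.97801971435547, 90.3796615600586), 32.966209411621094)
rack [251.5, 98.7, 390.0, 107.2] 0.56 ((614.7039184570312, -244.26683044433594), (1.8186109066009521, 87.6744613647461), 32.96541213989258)
tray_handle [400.9, 177.9, 448.6, 239.4] 0.74 ((587.7332153320312, -258.0636901855469), (55.29930114746094, 93.5499038696289), 32.905338287353516)
```

arm_command:
  steps: [0.002,-0.001,-0.012,0,0,0,0,0,-0.008,0,0,0,0,0,-0.003,0,0,0,0,0,0,0,0,0,0,0,0,0,0,0]

```text
clock: 35.5
position: [0.5466, -0.2876, 0.0334]
ee_rot: [-0.001, 0.959, 0.284, 0.001]
contact_force: [-0.0, 0.5, -1.9]
opening: 0.146
grip_force: 30.0
```

arm_command:
  steps: [0,0,-0.0015,0,0,0,0,0,0,0,0,0,0,0,0,0,0,0]

```text
clock: 35.75
position: [0.5471, -0.2881, 0.0329]
ee_rot: [-0.0, 0.959, 0.284, 0.001]
contact_force: [0.1, 0.0, -1.5]
opening: 0.153
grip_force: 30.0
```

arm_command:
  steps: [0,0,-0.0015,0,0,0,0,0,0,0,0,0,0,0,0,0,0,0]

```text
clock: 36.0
position: [0.547, -0.288, 0.0312]
ee_rot: [-0.001, 0.959, 0.284, 0.001]
contact_force: [-0.3, 0.0, -2.2]
opening: 0.146
grip_force: 30.0
```

arm_command:
  steps: [0,0,-0.0015,0,0,0,0,0,0,0,0,0,0,0,0,0,0,0]

```text
clock: 36.25
position: [0.5471, -0.2881, 0.0312]
ee_rot: [-0.0, 0.959, 0.285, 0.002]
contact_force: [-2.8, 2.2, 6.0]
opening: 0.151
grip_force: 30.0
```

arm_command:
  steps: [0,0,-0.001,0,0,0,0,0,0,0,0,0,0,0,0,0,0,0]

```text
clock: 36.5
position: [0.5471, -0.2881, 0.0312]
ee_rot: [-0.0, 0.959, 0.285, 0.002]
contact_force: [-5.0, 3.5, 12.4]
opening: 0.146
grip_force: 30.0
```

The tray is seated. I'll ease off, release, rise and check.

arm_command:
  steps: [0,0,0.002,0,0,0,0,0,0,0,0,0]

```text
clock: 36.67
position: [0.5474, -0.2883, 0.0314]
ee_rot: [-0.0, 0.959, 0.284, 0.002]
contact_force: [0.1, 1.2, -1.7]
opening: 0.151
grip_force: 30.0
```

arm_command:
  steps: [0,0,0,0,0,0,0,0,0,0,0,0,0,0,0,0,0,0,0,0,0,0,0,0,0,0,0,0,0,0,0,0,0,0,0,0,0,0,0.02,0,0,0,0,0,0.04,0,0,0,0,0,0.04,0,0,0,0,0,0.04,0,0,0,0,0,0.03,0,0,0,0,0,0,0,0,0,0,0,0,0,0,0]
  jaw: 1

```text
clock: 37.75
position: [0.5481, -0.2888, 0.2032]
ee_rot: [0.002, 0.959, 0.284, 0.003]
contact_force: [-0.5, 0.2, -0.5]
opening: 0.99
grip_force: 0.0
```

```bash
python3 tr.py .044; python3 chk.py
```

```text
t 37.75 p [ 0.5481 -0.2888  0.2032] xang 33.055457861132155 z [ 0.0063 -0.0013 -1.    ] F [-0.4826  0.1972 -0.4615] op 0.9898099988349318 g 0.0 q [-0.6667  0.3704  1.3383  0.0029  1.4271  0.3268]
tray_handle W [313.8, 189.2] 0.75 [ 0.5463 -0.2914  0.079 ]
tray_handle T [441.3, 223.0] 0.68 [ 0.5373 -0.29    0.079 ]
rack [272.4, 107.7, 355.9, 256.7] 0.32 ((541.7882080078125, -292.5888671875), (174.86441040039062, 93.62439727783203), 32.974891662597656)
tray_handle [397.0, 183.0, 457.0, 262.2] 0.82 ((543.6130981445312, -288.738037109375), (167.41395568847656, 91.3379898071289), 33.13705062866211)
t 38.2 p [ 0.5467 -0.2878  0.1997] xang 33.049773750341494 z [ 0.0009  0.003  -1.    ] F [ 0.2636 -0.5145  0.6079] op 0.9982517428829107 g 0.0 q [-0.6668  0.3741  1.3414  0.0029  1.4272  0.3268]
tube_center T [197.3, 179.7] 0.59 [0.6246 0.2284 0.06  ] x' -0.06821134466216328 y' 0.0031327841834751236
tube_closed_end T [426.4, 224.8] 0.58 [ 0.5348 -0.264   0.06  ] x' -0.0897345761036624 y' -0.49711280254533136
tube_closed_end T [206.0, 153.5] 0.56 [0.683  0.2132 0.06  ] x' -0.00825235236301572 y' -0.0038416294772714746
tip x' -0.0747375872037743 y' -0.5191330226970988 z 0.23070855201092108
```

The tray is square and within a few millimetres. I'll check the tube at the stop closely with the wrist camera from above the pane.

arm_command:
  steps: [0.001,0.02,0,0,0,-0.02,0.001,0.037,0,0,0,-0.051,0.001,0.037,0,0,0,-0.051,0.001,0.037,0,0,0,-0.051,0.001,0.037,0,0,0,-0.051,0.001,0.037,0,0,0,-0.051,0.001,0.037,0,0,0,-0.051,0.001,0.037,0,0,0,-0.051,0.001,0.037,0,0,0,-0.051,0.001,0.037,0,0,0,-0.051,0.001,0.037,0,0,0,-0.051,0.001,0.037,0,0,0,-0.051,0.001,0.037,0,0,0,-0.051,0.001,0.037,0,0,0,-0.051,0.001,0.02,0,0,0,-0.03,0,0,0,0,0,0,0,0,0,0,0,0]

```text
clock: 39.92
position: [0.5617, 0.2341, 0.2005]
ee_rot: [0.0, 0.998, -0.066, 0.001]
contact_force: [0.2, -1.0, -0.2]
opening: 0.997
grip_force: 0.0
```

Run:
```python
from h import *
o,M=st()
W=vision.get_image("wrist");save(W,"w11.png")
u=np.array([.991,-.137]);g=np.array([.464,.2474])
for n in ("tube_center","tube_closed_end","groove_stop"):
    for k in vision.tip_of(n,W)[:1]:
        X=atz(W,k["position"],.06);d=X[:2]-g;print(n,k["position"],round(k["conf"],2),X,-.23+d@u,d@[-u[1],u[0]])
for s in np.arange(-.135,.022,.003):
    P=g+u*(s+.23); q=proj(W,np.array([*P,.066])); x,y=q.round().astype(int)
    if 0<=x<640 and 0<=y<400: print("%.3f"%s,(x,y),W["pixels"][y,x-2:x+3].mean(0).round().astype(int), W["pixels"][y,x-9:x-5].mean(0).round().astype(int))
```

```text
t 39.9167 p [0.5617 0.2341 0.2005] xang -7.6149781892483155 z [ 0.0028 -0.0004 -1.    ] F [ 0.198  -0.9819 -0.2421] op 0.996772978795158 g 0.0 q [ 0.2124  0.3544  1.3683 -0.001   1.4163  1.9162]
groove_stop [317.2, 51.3] 0.83 [0.6925 0.2121 0.06  ] 0.0012314917280008275 -0.0036540557673428228
-0.135 (np.int64(313), np.int64(188)) [119 134 137] [117 131 135]
-0.132 (np.int64(313), np.int64(185)) [119 133 137] [117 131 134]
-0.129 (np.int64(313), np.int64(182)) [118 132 136] [118 132 135]
-0.126 (np.int64(313), np.int64(179)) [119 134 137] [117 132 136]
-0.123 (np.int64(313), np.int64(177)) [119 119 124] [117 130 134]
-0.120 (np.int64(313), np.int64(174)) [121  91  93] [107 109 113]
-0.117 (np.int64(313), np.int64(171)) [120  90  93] [104 105 110]
-0.114 (np.int64(313), np.int64(168)) [120  90  93] [104 105 107]
-0.111 (np.int64(313), np.int64(166)) [119  90  93] [102 104 106]
-0.108 (np.int64(313), np.int64(163)) [120  90  93] [104 106 108]
-0.105 (np.int64(313), np.int64(160)) [121  91  95] [103 104 107]
-0.102 (np.int64(313), np.int64(157)) [120  90  93] [104 105 109]
-0.099 (np.int
[... 1949 characters left out ...]
 128]
-0.009 (np.int64(313), np.int64(62)) [118 134 137] [143 157 159]
-0.006 (np.int64(313), np.int64(58)) [173 188 192] [150 163 166]
-0.003 (np.int64(313), np.int64(55)) [164 179 183] [109 123 126]
0.000 (np.int64(313), np.int64(51)) [ 98 113 116] [ 92 107 110]
0.003 (np.int64(313), np.int64(48)) [108 123 127] [101 116 120]
0.006 (np.int64(313), np.int64(45)) [107 123 126] [100 117 121]
0.009 (np.int64(313), np.int64(41)) [66 72 73] [58 66 68]
0.012 (np.int64(314), np.int64(38)) [63 62 59] [58 57 54]
0.015 (np.int64(314), np.int64(34)) [129 123 109] [129 124 109]
0.018 (np.int64(314), np.int64(31)) [130 123 109] [131 124 109]
0.021 (np.int64(314), np.int64(27)) [140 134 120] [132 126 112]
```

Run:
```python
from h import *
W=vision.get_image("wrist");o,M=st()
im=cv2.cvtColor(W["pixels"],cv2.COLOR_RGB2GRAY).astype(np.float32)
u=np.array([.991,-.137]);v=np.array([.137,.991]);g=np.array([.464,.2474])
def prof(y,z,S):
    q=np.array([proj(W,np.array([*(g+u*(s+.23)+v*y),z])) for s in S],np.float32)
    return cv2.remap(im,q[:,0].copy(),q[:,1].copy(),cv2.INTER_LINEAR).ravel().astype(int)
S=np.arange(-.016,.022,.0015);print((S*1000).round(1))
for y in (-.024,-.018,-.016,-.006,0,.006,.016,.018,.024): print(y,prof(y,.08,S))
S=np.arange(-.130,-.112,.001);print((S*1000).round(1))
r=W["pixels"].astype(np.float32);im=r[...,0]-r[...,1]
for y in (-.004,0,.004): print(y,prof(y,.068,S))
```

```text
t 40.1667 p [0.5622 0.2316 0.2008] xang -7.889845410577686 z [ 0.003  -0.0002 -1.    ] F [-0.4441 -0.1708  0.5666] op 1.0034279796720609 g 0.0 q [ 0.2081  0.3533  1.3692 -0.0008  1.4162  1.9167]
[-16.  -14.5 -13.  -11.5 -10.   -8.5  -7.   -5.5  -4.   -2.5  -1.    0.5
   2.    3.5   5.    6.5   8.    9.5  11.   12.5  14.   15.5  17.   18.5
  20.   21.5]
-0.024 [ 45  45  46  44  45  46  47  45  43  44  64  93  91  84 114 133 146 151
 154 152 153 153 153 152 151 152]
-0.018 [ 58  58  58  57  50  40  35  32  30  40  60  62  61  60  59  51  50  92
 128 148 154 153 154 153 154 152]
-0.016 [109 109 109 109  99  90  89  86  88  94 109 111 111 112 101  62  50  92
 127 147 154 154 153 153 154 153]
-0.006 [126 126 127 127 132 138 138 135 114 102 114 118 118 117 110  65  51  92
 130 142 149 151 152 152 152 152]
0 [127 128 127 128 153 179 180 173 128 101 116 118 118 119 108  66  51  81
 118 123 124 123 124 127 128 144]
0.006 [112 111 113 135 156 159 158 134 101  98 111 113 112 114 103  59  41  72
 117 124 125 123 124 124 125 124]
0.016 [131 134 135 134 132 124 111 101  94  96 111 111 113 112 102  58  41  74
 118 125 125 125 125 125 125 124]
0.018 [119 132 133 132 135 133 135 130 121 114 116 117 117 118 115  79  68  96
 121 126 124 124 124 124 124 124]
0.024 [122 138 138 138 140 140 141 140 139 140 137 134 134 135 146 130 122 123
 123 124 122 123 123 124 123 122]
[-130. -129. -128. -127. -126. -125. -124. -123. -122. -121. -120. -119.
 -118. -117. -116. -115. -114. -113.]
-0.004 [-15 -14 -15 -15 -14 -14 -12  -2  17  28  31  32  32  31  30  31  31  32]
0 [-13 -14 -14 -13 -14 -14 -11  -1  16  27  29  29  30  30  30  30  30  29]
0.004 [-14 -14 -14 -14 -15 -14 -12  -6   7  20  24  24  24  25  25  24  24  24]
```

The stop's front face is at s ≈ -2.0 mm and the cap's end at -122.4 mm. That puts the plain end at -2.4 mm, touching within measurement error, so I'm handing in.

```bash
python3 -c "
from bench import job
print(job.hand_in())"
```

```text
the job is handed in; nothing more can be done
None
```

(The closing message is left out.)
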